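Core up, close and pin a split specimen mould, and hold its flanges shut

ROBOT

A 6-joint arm with a two-finger parallel gripper is mounted at the origin on the work surface. World frame = base frame: x ahead of the robot, y to its left, z up, the work surface at z = 0. Lengths are in m, angles in rad, forces in N, time in s.
With the tool pointing down it reaches from about 0.4 to 0.925 m from the base axis. Payload 3.4 kg.
Tool frame: the origin (TCP) lies midway between the tips of the shut fingers; the grasp point (between the pads) lies 19 mm behind it (manip.tcp_to_grasp is the distance from the TCP to the grasp point, in m); z points along the fingers, y is the line along which they close (so a half turn about z gives the same grasp; the last joint's range is limited). The gripper opens to 85 mm and grips with 20 to 120 N. Pads are 22 mm wide; open, the fingers measure 114 mm over their backs; the gripper's body (76 mm by 85 mm) begins 54 mm behind the grasp point. The pads swing forward as they close: fully open they stand 13 mm farther back than shut.
Start: joints at [1.24, 0.307, 1.506, -0, 1.328, -0.073], TCP at [0.146, 0.556, 0.192] pointing down, gripper open.
Joint ranges: [-3.12, 3.12], [-1.05, 2.28], [0.14, 2.33], [-1.42, 4.57], [0.1, 2.73], [-2.68, 2.68]. Speed limits (rad/s): [2.57, 2.57, 3.14, 3.14, 3.14, 3.14].

INTERFACE

Orientations are given as a unit quaternion [w, x, y, z].
In Python, from bench import manip, imaging gives the robot as it stands.
- The arm moves only by the tool servo_tool, never from a script. Its argument "commands" is a list of rows, each a list of 2 entries, a list of its own where there are three numbers: the shift along the tool's x, y, z in m, then the turn, a rotation vector about the tool's x, y, z in rad. A call has 1 to 12 rows; each row is the pose to reach, as a shift and turn from the pose commanded when the call began, along the tool's axes at that moment; what a row does not reach only later rows make up. A row lasts 1/10 s, in which the tool goes at most 50 mm and 8.59 degrees, less where a joint would pass 70% of its speed; a pose out of reach is approached as far as the arm can. A call with a gripper value outside its range is refused whole. "hand" is the finger opening in m, from 0 to 0.0854, set as the call begins (left out, the last holds). The fingers move at their own pace and stop on an object; the grip force is fixed at half the most. Time passes only in rows, so rows that repeat a pose let the fingers close. It gives the time, the measured TCP pose, the force, the opening and the grip force at its end, in the units of the state.
- manip.get_obs(): the state, without advancing time (a new reading comes with each control period).
- imaging.read_camera(name): name is "side" or "top" or "wrist"; returns a dict with "color" (480x640x3 uint8, blue, green, red), "intrinsics" (3x3 intrinsics, pixels), "origin" and "attitude" of the camera in the world. Camera axes: x right, y up, looking along -z (the intrinsics and any distortion apply to the point x, -y, -z); pixel columns grow to the right and rows downward; lengths in m; the calibration is good to about 2 mm. The wrist camera is an equidistant fisheye: a pixel r from the principal point sees the ray r / f radians off the axis. A picture is of the moment at which its call begins. There is no depth.
- manip.job_done(): hands the job in; it is judged then, once.
The state is a dict: "t": time; "joint_positions": joint angles; "qd": joint speeds; "effort": joint torques, N m; "eef_pos": TCP position; "orientation": TCP orientation; "wrist_force": force on the tool from outside, world axes, zero at the start; "torque": the same for the moment, N m; "gripper_width": opening from 0.0 (shut) to 1.0 (fully open); "gripper_force": force on a finger pad.
Only numpy, scipy, OpenCV 4.12 (cv2) and the standard library are available. Lean on these libraries where they do the work, as an engineer would, in place of code of your own. Each camera call takes 0.05 s, during which the arm holds its last target. There are 200 camera calls.

TASK

Get the split mould ready for casting a hollow specimen: thread the wide steel collar and then the narrower brass collar down the core post, each fully home, then swing the hinged half shut and push the red-knobbed locating pin through the lined-up lugs until its shoulder is down on the top lug. Then squeeze the two flanges together with the gripper and finish while still holding them pressed shut like that, so that I can put in the flange screws. Leave the other things on the bench where they are.

Things in the scene. Friction and masses are not known exactly. Their poses are not given: they have to be found in the camera images.
- mould: Split mould fixed to the bench: dark base plate 12 mm thick (x -125 to +90, y +-68 mm) with an aluminium shell in two halves (bore 100, outside 123 mm, 12 to 67 mm above the bench) round a core post. Origin: under the post, at bench height. x runs along the split plane from the closing lugs (x = -110 mm, robot's side) past the post (x = 0) to the hinge (x = +70 mm), z up, y to the fixed half.
- post_top (a point): Tip of the core post, 72 mm above the bench. The post stands upright on the base plate, 20 mm diameter, 60 mm tall, its top 7 mm tapered to 12 mm.
- lug_hole (a point): Centre of the pin hole in the top face of the upper lug, 67 mm above the bench. Shut, three 24 x 24 mm lugs lie over one another: two of the fixed half (14 to 30 and 50 to 67 mm above the bench), one of the swinging half between; upright 12 mm holes through all.
- hinge_axis (a point): On the upright hinge axis, 67 mm above the bench (mould frame x = +70, y = 0 mm).
- fixed_half: The aluminium half shell that is bolted to the base plate, on the mould's +y side; same origin and axes as the mould. Its closing flange is an upright plate from x = -98 to -58 mm, y = 0 to +10 mm, top edge 67 mm above the bench.
- swing_half: Mirror-image half shell that swings on the hinge, over the bench on the mould's -y side. Origin on the hinge axis at bench height; axes turn with it, parallel to the mould's when shut. In its frame: shell axis x = -70 mm; flange x = -168 to -128, y = -10 (outer face) to 0 mm (joint face), top 67 mm above the bench; lug hole x = -180 mm, lug y +-12 mm.
- swing_flange (a point): On the swinging half's flange: mid-width of its outer face, at the top edge, 67 mm above the bench (x = -147, y = -10 mm in its own frame).
- half_hinge (a joint): Angle of the swinging half, rad: 0 is shut against the fixed half (a stop), growing as it opens, anticlockwise from above, its closing end moving to the mould's -y side; starts at 1.0 to 1.35. The hinge is stiff (0.25 N m) and stays where it is left; a push of a few newtons on the flange's outer face moves it.
- wide_collar: Wide core collar, loose, bright steel ring: 46 mm outside, 23 mm bore, 30 mm tall, 0.28 kg, standing flat on the bench. Origin: centre of its underside. Home: underside on the base plate. There is 27 mm all round between it and the mould's bore.
- brass_collar: Narrow core collar, loose, brass ring: 36 mm outside, 23 mm bore, 25 mm tall, 0.13 kg, standing flat on the bench. Origin: centre of its underside. Home: underside on the top of the wide collar, so that its top is level with the shell's rim.
- pin: Locating pin, loose, 60 g, standing in the hole at x = -30 mm of the wooden block, shoulder 55 mm above the bench: steel shank 10 mm diameter, 52 mm long, tip tapered over 8 mm; red knob 20 mm diameter (22 at its foot), 26 mm tall. Origin: on the axis at the shoulder (underside of the knob); z towards the knob.
- pin_block: Wooden block 100 x 45 x 55 mm, fixed to the bench, with two upright 12 mm through holes at x = -30 mm (red pin) and x = +30 mm (spare pin) from its centre. Origin: centre of its underside.
- spare_pin: Another pin with a black knob 20 mm diameter and 16 mm tall, in the other hole of the block. Not used: leave it.
- black_collar: A black collar 52 mm outside, 30 mm bore, 18 mm tall, standing near the other two. Not used: leave it.
- core_a: Black asphalt drill core, 71 mm diameter, 71 mm tall. Leave it.
- core_b: Black asphalt drill core, 71 mm diameter, 60 mm tall. Leave it.
- oil_bottle: Small white oil bottle with a red cap, 48 mm diameter, 115 mm tall. Leave it.
- spatula: Steel spatula with a wooden handle, 255 mm long, lying flat. Leave it.
Things that resemble listed ones, but are neither listed nor needed, are in the scene too. What is shaped like the wide_collar but black or orange is not meant. Leave any blue look-alike of the brass_collar alone.

How it is judged:
By the outcome, as a careful person would: the job done as asked, in the order asked, and still so for the second after the job is handed in, while the arm keeps its last pose, push and grip.
It also fails if it takes over 72 s, if anything falls off the work surface, if the arm or the gripper's body presses on something with over 40 N, if the wrist force passes 120 N, or if a joint passes its speed limit or range.

## Working session

There is one attempt and no reset: what is moved stays moved. The work goes in short steps, Python scripts to look and compute and a tool call to move; the robot and the scene stay as the last step left them, time stands still between calls to the robot, and variables do not carry over. Pictures are saved under pics/ and viewed, at most 10 in all, crops included, and the job is handed in when it is done.

Besides the shell and the picture viewer there is one more tool, called after "Call:" as name(argument=value, ...), one argument or row to a line, values as JSON. servo_tool: Moves the arm, as the interface text tells. Its arguments: {"type":"object","properties":{"commands":{"type":"array"},"hand":{"type":"number"}},"required":["commands"]}

```bash
mkdir -p pics; cat > h.py <<'E'
import numpy as np, cv2
from bench import manip, imaging
from scipy.spatial.transform import Rotation as R
def quat(q): return R.from_quat([q[1],q[2],q[3],q[0]])
def rot(a):
    a=np.array(a,float)
    return a if a.shape==(3,3) else quat(a).as_matrix()
def cam(n):
    c=imaging.read_camera(n); c['R']=rot(c['attitude']); c['K']=np.array(c['intrinsics']); c['o']=np.array(c['origin']); c['n']=n; return c
def ray(c,u,v):
    K=c['K']; x=(u-K[0,2])/K[0,0]; y=(v-K[1,2])/K[1,1]
    if c['n']=='wrist':
        r=np.hypot(x,y); s=np.sinc(r/np.pi); d=np.array([x*s,y*s,np.cos(r)])
    else:
        d=np.array([x,y,1.])
        if c.get('distortion') is not None:
            p=cv2.undistortPoints(np.array([[[u,v]]],float),K,np.array(c['distortion']))[0,0]; d=np.array([p[0],p[1],1.])
    return c['R']@(d*[1,-1,-1])
def onz(c,u,v,z):
    d=ray(c,u,v); return c['o']+d*(z-c['o'][2])/d[2]
def proj(c,P):
    p=c['R'].T@(np.array(P)-c['o'])*[1,-1,-1]; K=c['K']
    if c['n']=='wrist':
        r=np.hypot(p[0],p[1]); t=np.arctan2(r,p[2]); q=p[:2]/max(r,1e-9)*t
    else: q=p[:2]/p[2]
    return q*[K[0,0],K[1,1]]+K[:2,2]
E
python3 - <<'E'
from h import *
for n in ['top','side','wrist']:
    c=cam(n); cv2.imwrite(f'pics/{n}0.png',c['color']); print(n,[k for k in c],c['o'],c['attitude'],c['K'].tolist())
print(manip.get_obs())
E
```

```text
top ['color', 'intrinsics', 'origin', 'attitude', 'R', 'K', 'o', 'n'] [0.31278795 0.01763449 1.44020953] [-0.69785416 -0.0525111   0.05979524  0.71180523] [[613.276050429724, 0.0, 317.19925523550904], [0.0, 613.276050429724, 240.35137940621925], [0.0, 0.0, 1.0]]
side ['color', 'intrinsics', 'origin', 'attitude', 'R', 'K', 'o', 'n'] [-0.02582696 -0.74154665  0.79744113] [ 0.84693566  0.41934287 -0.13724512 -0.29667377] [[471.98465484878994, 0.0, 320.3578434423747], [0.0, 471.98465484878994, 237.17793776468753], [0.0, 0.0, 1.0]]
wrist ['color', 'intrinsics', 'origin', 'attitude', 'R', 'K', 'o', 'n'] [0.06562167 0.57717398 0.37293077] [ 0.78118973 -0.12881238 -0.0986342   0.60284432] [[371.64829954431775, 0.0, 326.6400091137863], [0.0, 371.64829954431775, 238.98250811203408], [0.0, 0.0, 1.0]]
{'t': 0.15, 'joint_positions': array([ 1.24050320e+00,  3.07402697e-01,  1.50737652e+00,  6.06683522e-06,
        1.32844420e+00, -7.34893588e-02]), 'qd': array([ 0.00028975, -0.0013827 , -0.00322936, -0.00271806,  0.00058973,
       -0.00112055]), 'effort': array([ 9.06686346e-04, -4.57968736e+01, -2.52220327e+01, -3.21563530e-04,
        8.71475204e-03,  2.77547866e-05]), 'eef_pos': array([0.14586053, 0.55555812, 0.19169064]), 'orientation': array([-1.66386559e-04,  1.28050028e-01,  9.91767375e-01, -7.98229168e-04]), 'wrist_force': array([-0.2501603 ,  0.35243799,  0.72810852]), 'torque': array([-0.03162655,  0.03795407, -0.00120674]), 'gripper_force': 0.0, 'gripper_width': 1.0012302799102228}
```

View pics/top0.png

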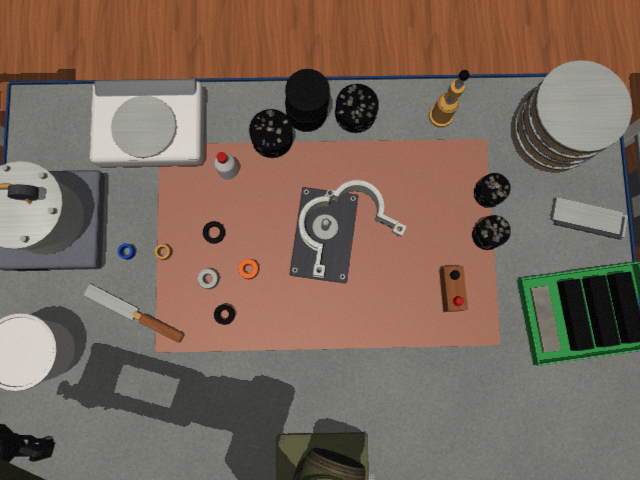

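View pics/side0.png

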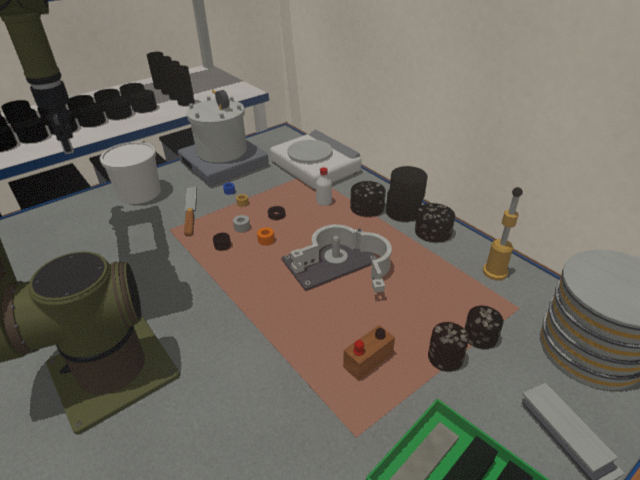

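The top view shows the steel ring at (207,278), brass ring at (163,252) and post at (325,225). The fixed lug is at (319,270), the hinge at (331,194) and the swing lug at (399,229). The red knob is at (459,301). The side view agrees with this.

```bash
python3 - <<'E'
from h import *
class D(dict): pass
c=cam('top'); im=c['color']; hsv=cv2.cvtColor(im,cv2.COLOR_BGR2HSV)
def blob(mask,u,v,r=18):
    m=np.zeros_like(mask); m[v-r:v+r,u-r:u+r]=mask[v-r:v+r,u-r:u+r]
    cs,_=cv2.findContours(m,cv2.RETR_EXTERNAL,cv2.CHAIN_APPROX_NONE); k=max(cs,key=cv2.contourArea)
    M=cv2.minEnclosingCircle(k); mm=cv2.moments(k); return (mm['m10']/mm['m00'],mm['m01']/mm['m00']),M[1]
S,V,H=hsv[...,1],hsv[...,2],hsv[...,0]
steel=((S<60)&(V>110)).astype(np.uint8)*255
brass=((S>90)&(V>100)&(H>12)&(H<35)).astype(np.uint8)*255
red=((S>180)&((H<6)|(H>172))&(V>120)).astype(np.uint8)*255
for n,m,u,v,z in [('steel',steel,207,278,.03),('brass',brass,163,252,.025),('pin',red,459,301,.081),('post',steel,325,224,.072)]:
    try:
        (a,b),r=blob(m,u,v,18 if n!='post' else 8); print(n,a,b,r,onz(c,a,b,z)[:2])
    except Exception as e: print(n,e)
for n,u,v,z in [('post',326,224,.072),('lug',319,270,.067),('hinge',331,194,.067),('swl',399,229,.05),('black pin',455,275,.071)]: print(n,onz(c,u,v,z)[:2])
cv2.imwrite('pics/t1.png',cv2.resize(im[170:330,280:480],None,fx=4,fy=3.75,interpolation=cv2.INTER_CUBIC))
E
```

```text
steel 206.95404411764707 278.0876225490196 9.956116676330566 [0.4556244  0.25634616]
brass 161.78318135764943 251.09219858156027 7.858340740203857 [0.52117108 0.36255666]
pin 459.3170731707317 300.8048780487805 5.0220537185668945 [ 0.38904034 -0.31051903]
post 324.5 223.53199404761904 10.282020568847656 [ 0.57037309 -0.01612706]
post [ 0.56922867 -0.01950718]
lug [ 0.46519361 -0.00149347]
hinge [ 0.63999727 -0.03271817]
swl [ 0.55845692 -0.18813671]
black pin [ 0.44750898 -0.30653013]
```

View pics/t1.png

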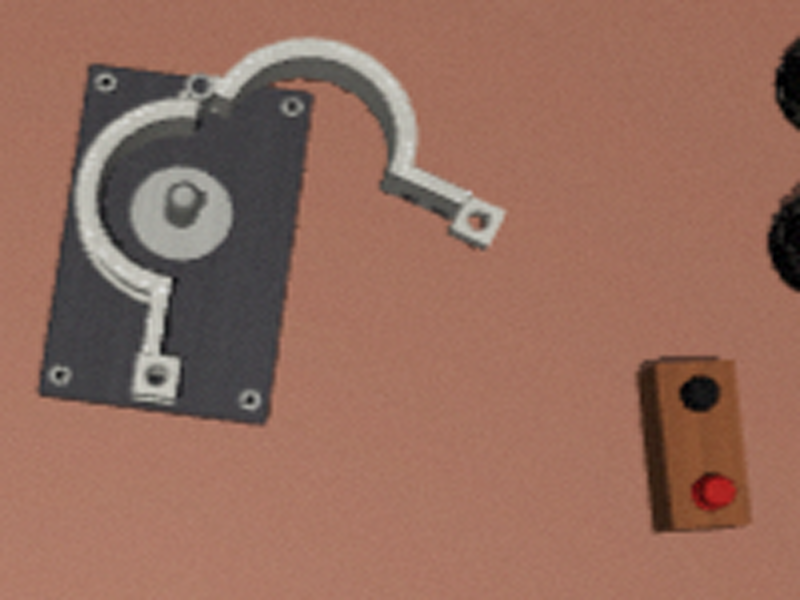

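The crop shows the post tip at about full-image (326,221.5), the hinge at (330.5,193) and the fixed lug hole at (319,270). The swing lug hole is at (400,229). The mould heading is about -10°. I'll go above the steel ring first.

```bash
cat >> h.py <<'E'
def tgt(x,y,z,head):  # tool down, tool y at heading deg
    h=np.radians(head); ty=np.array([np.cos(h),np.sin(h),0]); tz=np.array([0,0,-1.]); return np.array([x,y,z]),np.stack([np.cross(ty,tz),ty,tz],1)
def delta(x,y,z,head,o=None):
    o=o or manip.get_obs(); p,Rt=tgt(x,y,z,head); Rc=quat(o['orientation']).as_matrix()
    print('t %.2f'%o['t'],'shift',np.round(Rc.T@(p-np.array(o['eef_pos'])),4),'turn',np.round(R.from_matrix(Rc.T@Rt).as_rotvec(),4))
E
python3 - <<'E'
from h import *
delta(.4556,.2563,.15,80)
c=cam('top')
post=onz(c,326.2,221.7,.072); hinge=onz(c,330.5,193,.067); lug=onz(c,319,270,.067); sl=onz(c,400,229,.05)
print(post,hinge,lug,sl); d=hinge-lug; print(np.linalg.norm(d),np.degrees(np.arctan2(d[1],d[0]))); e=sl-hinge; print(np.linalg.norm(e[:2]),np.degrees(np.arctan2(-e[1],-e[0])))
w=cam('wrist'); Rc=quat(manip.get_obs()['orientation']).as_matrix(); print(Rc.T@w['R'], Rc.T@(w['o']-manip.get_obs()['eef_pos']))
E
```

```text
t 0.20 shift [-0.3756 -0.2109  0.042 ] turn [-0.0013 -0.0002 -0.0823]
[ 0.57453155 -0.02008228  0.072     ] [ 0.64237245 -0.03162634  0.067     ] [ 0.46519361 -0.00149347  0.067     ] [ 0.55841324 -0.19044464  0.05      ]
0.17972293167139833 -9.651965136898232
0.17964520246721813 62.13685358832863
[[ 2.31219767e-04  9.47316429e-01  3.20299125e-01]
 [ 9.99999919e-01 -1.13798859e-04 -3.85315506e-04]
 [-3.28566035e-04  3.20299188e-01 -9.47316379e-01]] [ 0.08308937  0.00022224 -0.18119948]
```

Call:
servo_tool(
  commands=[
    [[-0.3756,-0.2109,0.042],[0,0,-0.082]],
    [[-0.3756,-0.2109,0.042],[0,0,-0.082]],
    [[-0.3756,-0.2109,0.042],[0,0,-0.082]],
    [[-0.3756,-0.2109,0.042],[0,0,-0.082]],
    [[-0.3756,-0.2109,0.042],[0,0,-0.082]],
    [[-0.3756,-0.2109,0.042],[0,0,-0.082]],
    [[-0.3756,-0.2109,0.042],[0,0,-0.082]],
    [[-0.3756,-0.2109,0.042],[0,0,-0.082]],
    [[-0.3756,-0.2109,0.042],[0,0,-0.082]],
    [[-0.3756,-0.2109,0.042],[0,0,-0.082]],
    [[-0.3756,-0.2109,0.042],[0,0,-0.082]],
    [[-0.3756,-0.2109,0.042],[0,0,-0.082]],
  ],
  hand=0.07,
)

```text
t: 1.5
eef_pos: [0.455, 0.2572, 0.1504]
orientation: [-0.0, 0.087, 0.996, 0.0]
wrist_force: [-1.4, -0.1, 0.6]
gripper_width: 0.818
gripper_force: 0.0
```

```bash
python3 - <<'E'
from h import *
w=cam('wrist'); cv2.imwrite('pics/w1.png',w['color']); o=manip.get_obs(); print(o['eef_pos'],o['orientation'])
print(proj(w,[.4556,.2563,.03]))
E
```

```text
[0.45485332 0.25752678 0.15047723] [-2.29739778e-04  8.66758618e-02  9.96236533e-01  1.08941720e-04]
[324.98491274 218.64851463]
```

View pics/w1.png

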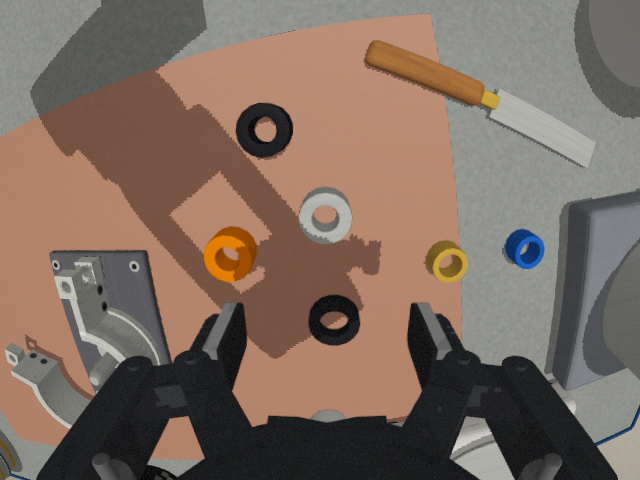

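The wrist view shows the steel ring's top face centred at about (326,217), where I predicted it. Brass is at about (448,262). I'll descend in place and grip.

```bash
python3 - <<'E'
from h import *
delta(.4560,.2566,.006,80.3)
w=cam('wrist'); print(onz(w,326,217,.03),onz(w,449,262.5,.025))
E
```

```text
t 1.55 shift [-0.0014 -0.0007  0.1445] turn [ 0.0002 -0.0005 -0.0043]
[0.45424423 0.25766021 0.03      ] [0.51746419 0.36223463 0.025     ]
```

Call:
servo_tool(
  commands=[
    [[0,0,0.05],[0,0,0]],
    [[0,0,0.09],[0,0,0]],
    [[0,0,0.12],[0,0,0]],
    [[0,0,0.135],[0,0,0]],
    [[0,0,0.144],[0,0,0]],
    [[0,0,0.144],[0,0,0]],
    [[0,0,0.144],[0,0,0]],
  ],
)

```text
t: 2.3
eef_pos: [0.4562, 0.2575, 0.0071]
orientation: [0.001, 0.087, 0.996, 0.0]
wrist_force: [-0.7, -0.2, -1.0]
gripper_width: 0.822
gripper_force: 0.0
```

Call:
servo_tool(
  commands=[
    [[0,0,0],[0,0,0]],
    [[0,0,0],[0,0,0]],
    [[0,0,0],[0,0,0]],
    [[0,0,0],[0,0,0]],
    [[0,0,0],[0,0,0]],
    [[0,0,0],[0,0,0]],
    [[0,0,0],[0,0,0]],
  ],
  hand=0.03,
)

```text
t: 3.0
eef_pos: [0.4557, 0.2567, 0.0064]
orientation: [-0.0, 0.087, 0.996, -0.0]
wrist_force: [0.7, -1.0, -0.1]
gripper_width: 0.349
gripper_force: 0.0
```

Call:
servo_tool(
  commands=[
    [[0,0,-0.03],[0,0,0]],
    [[0,0,-0.07],[0,0,0]],
    [[0,0,-0.11],[0,0,0]],
    [[0,0,-0.13],[0,0,0]],
    [[0,0,-0.13],[0,0,0]],
    [[0,0,-0.13],[0,0,0]],
  ],
)

```text
t: 3.6
eef_pos: [0.4557, 0.2567, 0.1365]
orientation: [0.0, 0.087, 0.996, 0.0]
wrist_force: [0.5, 0.0, 0.4]
gripper_width: 0.356
gripper_force: 0.0
```

```bash
python3 - <<'E'
from h import *
delta(.5740,-.0200,.135,80.35)
w=cam('wrist'); cv2.imwrite('pics/w2.png',w['color'])
E
```

```text
t 3.60 shift [-0.1646 -0.2519  0.0014] turn [ 0.0003  0.0004 -0.0064]
```

View pics/w2.png

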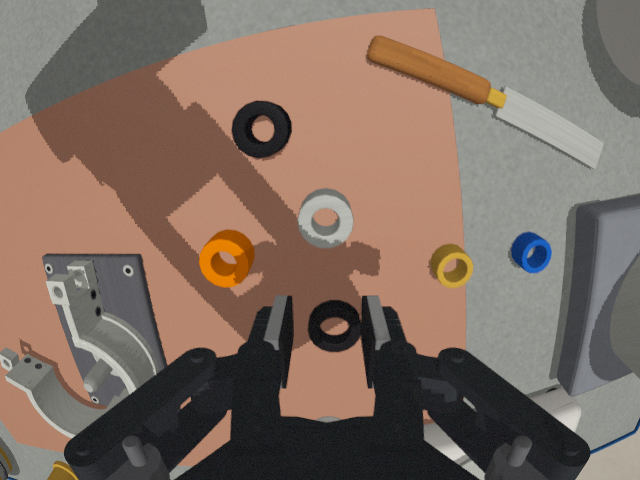

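The fingers closed to 30 mm on nothing. The steel ring is still at (326,218), and the finger tips show at row ~297, with the black ring between them at (334,326). So the tips don't appear where I expected the TCP to project. I'll lower partway and compare wrist and side views in one picture.

Call:
servo_tool(
  commands=[
    [[0,0,0.04],[0,0,0]],
    [[0,0,0.075],[0,0,0]],
    [[0,0,0.09],[0,0,0]],
    [[0,0,0.09],[0,0,0]],
    [[0,0,0.09],[0,0,0]],
  ],
  hand=0.07,
)

```text
t: 4.15
eef_pos: [0.4549, 0.2563, 0.0452]
orientation: [-0.001, 0.087, 0.996, -0.001]
wrist_force: [-0.4, -0.3, 0.1]
gripper_width: 0.82
gripper_force: 0.0
```

```bash
python3 - <<'E'
from h import *
w=cam('wrist'); s=cam('side'); t=cam('top'); o=manip.get_obs(); p=o['eef_pos']; print(p)
def mark(c,P,col):
    q=proj(c,P); cv2.drawMarker(c['color'],tuple(int(round(x)) for x in q),col,cv2.MARKER_CROSS,9,1)
Rc=quat(o['orientation']).as_matrix()
for c in (w,s,t):
    mark(c,p,(0,0,255)); mark(c,p-Rc[:,2]*.019,(0,255,0))
    for a in (-.035,.035): mark(c,p+Rc@[0,a,-.01],(255,0,255))
    mark(c,[.4556,.2566,.03],(255,255,0)); mark(c,[.4652,-.0015,.067],(0,255,255)); mark(c,[.574,-.020,.072],(0,255,255))
q=proj(s,p).astype(int); a,b=q[1]-50,q[0]-66; a=max(a,0);b=max(b,0)
S=cv2.resize(s['color'][a:a+100,b:b+133],(400,300),interpolation=cv2.INTER_CUBIC)
q=proj(t,p).astype(int); a,b=max(q[1]-50,0),max(q[0]-66,0)
T=cv2.resize(t['color'][a:a+100,b:b+133],(400,300),interpolation=cv2.INTER_CUBIC)
W=cv2.resize(w['color'],(400,300)); W2=w['color'][180:480,120:520]
cv2.imwrite('pics/c1.png',np.vstack([np.hstack([S,T]),np.hstack([W,W2])]))
E
```

```text
[0.45660473 0.25714771 0.04717928]
```

View pics/c1.png

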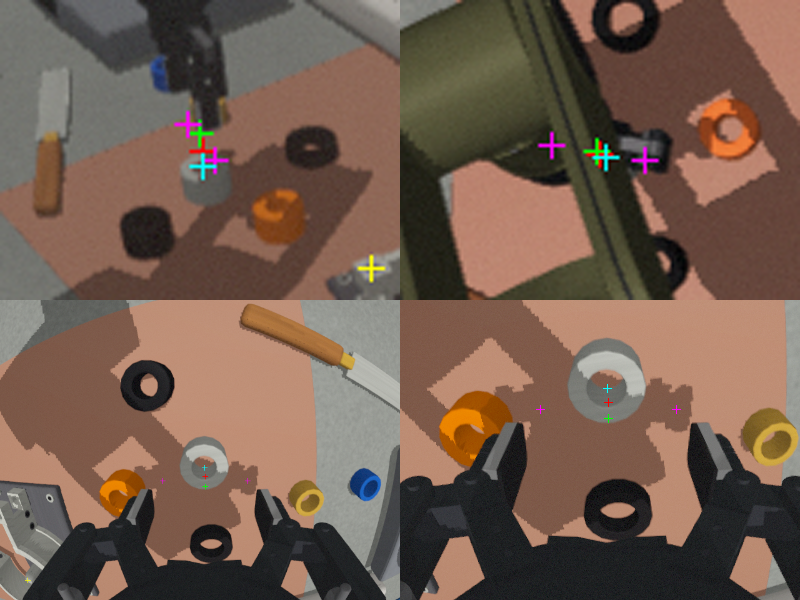

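The three views agree: the finger tips really sit about 40 mm behind the reported TCP (about 47 mm at the 70 mm opening). The side crop shows the tip at (207,122), well above the red TCP cross, and the wrist-view tip spacing gives the same figure. I'll use that measured offset from here on and descend deeper.

Call:
servo_tool(
  commands=[
    [[0,0,0.02],[0,0,0]],
    [[0,0,0.04],[0,0,0]],
    [[0,0,0.055],[0,0,0]],
    [[0,0,0.065],[0,0,0]],
    [[0,0,0.072],[0,0,0]],
    [[0,0,0.075],[0,0,0]],
    [[0,0,0.075],[0,0,0]],
  ],
)

```text
t: 5.0
eef_pos: [0.456, 0.2569, -0.0285]
orientation: [0.0, 0.087, 0.996, 0.0]
wrist_force: [0.8, -0.1, -0.4]
gripper_width: 0.817
gripper_force: 0.0
```

Call:
servo_tool(
  commands=[
    [[0,0,0],[0,0,0]],
    [[0,0,0],[0,0,0]],
    [[0,0,0],[0,0,0]],
    [[0,0,0],[0,0,0]],
    [[0,0,0],[0,0,0]],
    [[0,0,0],[0,0,0]],
  ],
  hand=0.03,
)

```text
t: 5.6
eef_pos: [0.4563, 0.257, -0.0275]
orientation: [0.001, 0.087, 0.996, 0.0]
wrist_force: [-0.4, -0.9, 5.6]
gripper_width: 0.514
gripper_force: 60.4
```

```bash
python3 - <<'E'
from h import *
print(manip.tcp_to_grasp, manip.get_obs()['eef_pos'], manip.get_obs()['wrist_force']); w=cam('wrist'); cv2.imwrite('pics/w3.png',w['color'])
E
```

```text
0.0187 [ 0.4563346   0.25695509 -0.02748923] [-0.4072525  -0.91460767  5.62816917]
```

Gripped at about 44 mm with 60 N; the collar bottom is at TCP z +0.0275. I'll lift and go over the post.

Call:
servo_tool(
  commands=[
    [[0,0,-0.03],[0,0,0]],
    [[0,0,-0.07],[0,0,0]],
    [[0,0,-0.1],[0,0,0]],
    [[0,0,-0.1],[0,0,0]],
    [[0,0,-0.1],[0,0,0]],
  ],
)

```text
t: 6.15
eef_pos: [0.4558, 0.2568, 0.0718]
orientation: [0.001, 0.087, 0.996, 0.0]
wrist_force: [-0.4, -0.2, -3.3]
gripper_width: 0.511
gripper_force: 62.8
```

```bash
python3 - <<'E'
from h import *
o=manip.get_obs(); print(o['eef_pos'],o['gripper_width'],o['gripper_force']); delta(.5740,-.0200,.07,80.35)
E
```

```text
[0.45582278 0.25679094 0.07181645] 0.5105575090593865 62.77696620672941
t 6.15 shift [-0.1645 -0.252   0.0018] turn [ 0.0008  0.0011 -0.0064]
```

Call:
servo_tool(
  commands=[
    [[-0.02,-0.03,0],[0,0,-0.006]],
    [[-0.0465,-0.0712,0],[0,0,-0.006]],
    [[-0.073,-0.1118,0],[0,0,-0.006]],
    [[-0.0995,-0.1524,0],[0,0,-0.006]],
    [[-0.126,-0.193,0],[0,0,-0.006]],
    [[-0.146,-0.2236,0],[0,0,-0.006]],
    [[-0.16,-0.245,0],[0,0,-0.006]],
    [[-0.1645,-0.252,0],[0,0,-0.006]],
    [[-0.1645,-0.252,0],[0,0,-0.006]],
    [[-0.1645,-0.252,0],[0,0,-0.006]],
  ],
)

```text
t: 7.15
eef_pos: [0.5721, -0.019, 0.0699]
orientation: [-0.002, 0.084, 0.996, 0.0]
wrist_force: [-1.4, -0.3, -3.2]
gripper_width: 0.511
gripper_force: 62.8
```

```bash
python3 - <<'E'
from h import *
w=cam('wrist'); o=manip.get_obs(); print(o['eef_pos'],o['gripper_width'])
im=w['color']
for P in ([.574,-.020,.072],[.4652,-.0015,.067],[.6424,-.0316,.067]): print(proj(w,P))
p=np.array(o['eef_pos']); print('collar',proj(w,p+[0,0,.0275]),proj(w,p+[0,0,.0575]))
cv2.imwrite('pics/w4.png',cv2.resize(im[100:400,160:560],(800,600),interpolation=cv2.INTER_CUBIC))
E
```

```text
[ 0.57225238 -0.01867735  0.07033091] 0.5081821642158025
[324.55108808 282.5544582 ]
[324.28907076  67.38222767]
[324.93573791 377.39218786]
collar [326.48414319 302.22203573] [326.54253344 337.71140769]
```

View pics/w4.png

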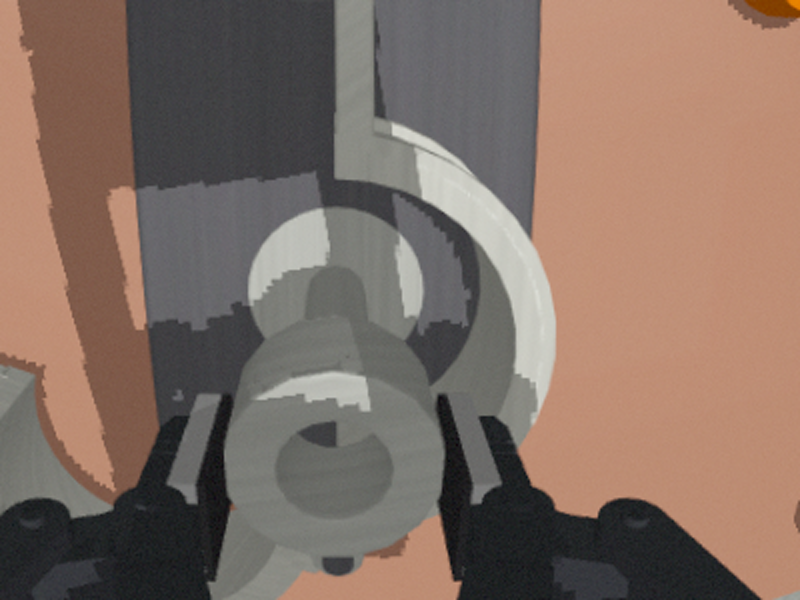

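The crop shows the held collar's bore centre at (334,470) and the post shaft at column ~337. The flange joint edge is at column 335, ending at (335,180). So the tool is within ~1 mm laterally and its heading matches the split plane. Now I'll work out the along-x position from the bore edge and lug hole.

```bash
python3 - <<'E'
from h import *
w=cam('wrist'); im=w['color']; o=manip.get_obs(); p=np.array(o['eef_pos']); Rc=quat(o['orientation']).as_matrix()
f=lambda P: np.round(Rc.T@(P-p),4)
print(p,'boreedge',f(onz(w,327.5,190,.067)))
print('collar top centre',f(onz(w,327,335,p[2]+.0575)))
g=cv2.cvtColor(im,cv2.COLOR_BGR2GRAY)[35:105,295:360]
m=(g<95).astype(np.uint8)
n,l,st,ce=cv2.connectedComponentsWithStats(m)
for i in range(1,n):
    if st[i,4]>15: print(st[i],ce[i]+[295,35], f(onz(w,*(ce[i]+[295,35]),.067)))
cv2.imwrite('pics/lug.png',cv2.resize(im[20:120,280:380],(500,500)))
E
```

```text
[ 0.57256491 -0.01853561  0.07067769] boreedge [0.047  0.0007 0.0038]
collar top centre [ 0.0016  0.0004 -0.0575]
[55 23 10  7 50] [355.1   60.22] [0.1124 0.0141 0.0039]
[  0  24  32  46 448] [303.24776786  89.00446429] [ 0.0978 -0.0111  0.0039]
[ 22  36  18  11 133] [325.48120301  76.15789474] [ 0.1042 -0.0002  0.0039]
```

View pics/lug.png

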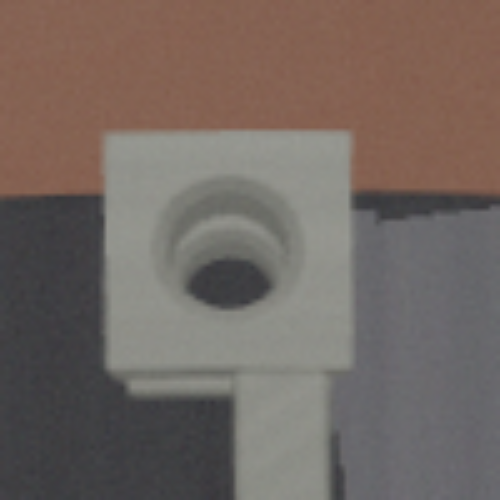

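The lug hole rim is centred at crop (229,243), which is full-image (325.8,68.6). That puts the post at tool (-2 mm, +0.3 mm), with the collar about +1 mm in x. I'll shift and start threading.

Call:
servo_tool(
  commands=[
    [[-0.003,0.0003,0.005],[0,0,0]],
    [[-0.003,0.0003,0.015],[0,0,0]],
    [[-0.003,0.0003,0.022],[0,0,0]],
    [[-0.003,0.0003,0.026],[0,0,0]],
    [[-0.003,0.0003,0.03],[0,0,0]],
    [[-0.003,0.0003,0.034],[0,0,0]],
    [[-0.003,0.0003,0.038],[0,0,0]],
    [[-0.003,0.0003,0.042],[0,0,0]],
    [[-0.003,0.0003,0.042],[0,0,0]],
  ],
)

```text
t: 8.15
eef_pos: [0.5762, -0.0201, 0.0287]
orientation: [-0.001, 0.084, 0.996, 0.0]
wrist_force: [-2.0, 1.5, -2.7]
gripper_width: 0.511
gripper_force: 62.8
```

Call:
servo_tool(
  commands=[
    [[0,0,0.008],[0,0,0]],
    [[0,0,0.016],[0,0,0]],
    [[0,0,0.024],[0,0,0]],
    [[0,0,0.032],[0,0,0]],
    [[0,0,0.038],[0,0,0]],
    [[0,0,0.041],[0,0,0]],
    [[0,0,0.041],[0,0,0]],
    [[0,0,0.041],[0,0,0]],
  ],
)

```text
t: 8.95
eef_pos: [0.5761, -0.0201, -0.0122]
orientation: [-0.001, 0.084, 0.996, 0.0]
wrist_force: [-4.3, 2.7, -4.0]
gripper_width: 0.512
gripper_force: 62.6
```

Call:
servo_tool(
  commands=[
    [[0,0,0],[0,0,0]],
    [[0,0,0],[0,0,0]],
    [[0,0,0],[0,0,0]],
    [[0,0,0],[0,0,0]],
  ],
  hand=0.06,
)

```text
t: 9.35
eef_pos: [0.5785, -0.0206, -0.0107]
orientation: [0.001, 0.084, 0.996, -0.0]
wrist_force: [0.7, -0.6, -0.0]
gripper_width: 0.702
gripper_force: 0.0
```

Call:
servo_tool(
  commands=[
    [[0,0,-0.03],[0,0,0]],
    [[0,0,-0.07],[0,0,0]],
    [[0,0,-0.1],[0,0,0]],
    [[0,0,-0.12],[0,0,0]],
    [[0,0,-0.12],[0,0,0]],
  ],
)

```text
t: 9.85
eef_pos: [0.5803, -0.0207, 0.1124]
orientation: [0.004, 0.084, 0.996, -0.0]
wrist_force: [0.7, -0.2, -0.1]
gripper_width: 0.704
gripper_force: 0.0
```

```bash
python3 - <<'E'
from h import *
w=cam('wrist'); o=manip.get_obs(); p=o['eef_pos']; print(p); cv2.imwrite('pics/w5full.png',w['color'])
print(proj(w,[.5755,-.0195,.042]),proj(w,[.5755,-.0195,.072]))
delta(.5193,.3625,.08,80.35)
w['color']; cv2.imwrite('pics/w5.png',cv2.resize(w['color'][100:400,160:560],(600,450)))
E
```

```text
[ 0.57874516 -0.02050362  0.11035863]
[326.36947545 228.82178109] [326.38652471 243.19074059]
t 9.90 shift [0.1231 0.3676 0.0298] turn [ 0.0002  0.005  -0.0004]
```

View pics/w5.png

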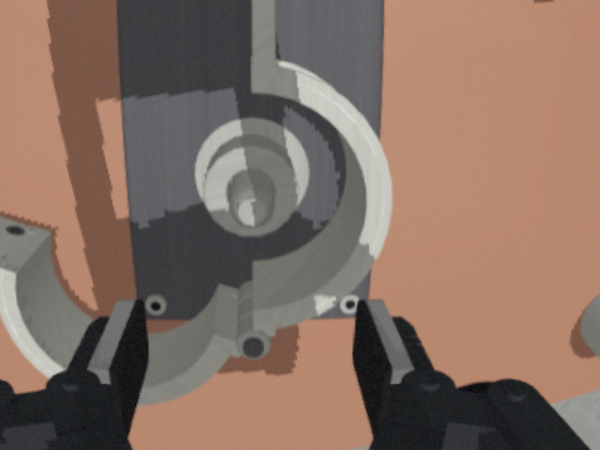

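The steel collar sits on the post with its top centre at (250,193) in the crop, as predicted for home (z 0.042). Next is the brass ring.

Call:
servo_tool(
  commands=[
    [[0.0155,0.0467,0],[0,0,0]],
    [[0.031,0.0934,0],[0,0,0]],
    [[0.0465,0.14,0],[0,0,0]],
    [[0.062,0.1867,0],[0,0,0]],
    [[0.0775,0.233,0],[0,0,0]],
    [[0.093,0.28,0],[0,0,0]],
    [[0.1085,0.3267,0.01],[0,0,0]],
    [[0.1231,0.3676,0.02],[0,0,0]],
    [[0.1231,0.3676,0.02],[0,0,0]],
    [[0.1231,0.3676,0.02],[0,0,0]],
    [[0.1231,0.3676,0.02],[0,0,0]],
  ],
  hand=0.06,
)

```text
t: 11.0
eef_pos: [0.5169, 0.3615, 0.0874]
orientation: [-0.001, 0.084, 0.996, -0.001]
wrist_force: [0.4, -0.6, 0.1]
gripper_width: 0.701
gripper_force: 0.0
```

```bash
python3 - <<'E'
from h import *
w=cam('wrist'); im=w['color']; o=manip.get_obs(); p=np.array(o['eef_pos']); print(p,o['t'])
hsv=cv2.cvtColor(im,cv2.COLOR_BGR2HSV); H,S,V=cv2.split(hsv)
print(proj(w,[.5193,.3625,.025]))
m=((S>110)&(V>60)&(H>17)&(H<35)).astype(np.uint8)*255
cs,_=cv2.findContours(m,cv2.RETR_EXTERNAL,cv2.CHAIN_APPROX_NONE)
for k in sorted(cs,key=cv2.contourArea)[-3:]:
    (x,y),r=cv2.minEnclosingCircle(k); print(cv2.contourArea(k),cv2.boundingRect(k),(x,y),r)
    b=cv2.boundingRect(k)
# bore/top: bright part
cv2.imwrite('pics/w6.png',im)
P=onz(w,*proj(w,[.5193,.3625,.025]),.025)
def model(q,z,R_):
    return np.array([proj(w,[q[0]+R_*np.cos(a),q[1]+R_*np.sin(a),z]) for a in np.linspace(0,6.28,60)])
for z in (0,.025):
    b=model((.5193,.3625),z,.018); print(z,b.min(0),b.max(0))
E
```

```text
[0.51732988 0.36128277 0.08782887] 11.05
[328.02721747 242.99096938]
293.5 (0, 449, 17, 31) (2.0, 464.0) 15.132845878601074
463.5 (362, 13, 29, 26) (375.8648681640625, 25.62162208557129) 14.871594429016113
2107.0 (304, 214, 51, 55) (329.5, 241.0) 27.372529983520508
0 [304.281713   209.09999832] [351.63152226 254.27713018]
0.025 [302.18676587 217.99426572] [353.87161258 266.84278474]
```

```bash
python3 - <<'E'
from h import *
delta(.5214,.3630,-.034,80.35)
E
```

```text
t 11.05 shift [-0.0038  0.0025  0.1218] turn [-0.0013 -0.0008 -0.0016]
```

Call:
servo_tool(
  commands=[
    [[-0.002,0.0012,0.03],[0,0,0]],
    [[-0.0038,0.0025,0.065],[0,0,0]],
    [[-0.0038,0.0025,0.09],[0,0,0]],
    [[-0.0038,0.0025,0.108],[0,0,0]],
    [[-0.0038,0.0025,0.118],[0,0,0]],
    [[-0.0038,0.0025,0.1215],[0,0,0]],
    [[-0.0038,0.0025,0.1215],[0,0,0]],
    [[-0.0038,0.0025,0.1215],[0,0,0]],
  ],
)

```text
t: 11.85
eef_pos: [0.5226, 0.3648, -0.032]
orientation: [0.001, 0.085, 0.996, 0.001]
wrist_force: [-0.2, 1.2, 0.4]
gripper_width: 0.7
gripper_force: 0.0
```

Call:
servo_tool(
  commands=[
    [[0,0,0],[0,0,0]],
    [[0,0,0],[0,0,0]],
    [[0,0,0],[0,0,0]],
    [[0,0,0],[0,0,0]],
    [[0,0,0],[0,0,0]],
    [[0,0,0],[0,0,0]],
  ],
  hand=0.02,
)

```text
t: 12.45
eef_pos: [0.5223, 0.3651, -0.0316]
orientation: [0.001, 0.084, 0.996, 0.001]
wrist_force: [-0.6, -1.2, 5.0]
gripper_width: 0.397
gripper_force: 59.4
```

Call:
servo_tool(
  commands=[
    [[0,0,-0.03],[0,0,0]],
    [[0,0,-0.07],[0,0,0]],
    [[0,0,-0.11],[0,0,0]],
    [[0,0,-0.11],[0,0,0]],
    [[0,0,-0.11],[0,0,0]],
  ],
)

```text
t: 12.95
eef_pos: [0.5222, 0.3653, 0.0785]
orientation: [0.001, 0.084, 0.996, 0.001]
wrist_force: [0.4, -0.5, -1.9]
gripper_width: 0.389
gripper_force: 60.2
```

```bash
python3 - <<'E'
from h import *
delta(.5755,-.0200,.075,80.35)
E
```

```text
t 12.95 shift [-0.1172 -0.3709  0.003 ] turn [ 0.0021  0.0024 -0.0001]
```

Call:
servo_tool(
  commands=[
    [[-0.0145,-0.046,0],[0,0,0]],
    [[-0.029,-0.092,0],[0,0,0]],
    [[-0.0435,-0.138,0],[0,0,0]],
    [[-0.058,-0.184,0],[0,0,0]],
    [[-0.0725,-0.23,0],[0,0,0]],
    [[-0.087,-0.276,0],[0,0,0]],
    [[-0.1015,-0.322,0],[0,0,0]],
    [[-0.112,-0.355,0],[0,0,0]],
    [[-0.1172,-0.3709,0.003],[0.002,0.002,0]],
    [[-0.1172,-0.3709,0.003],[0.002,0.002,0]],
    [[-0.1172,-0.3709,0.003],[0.002,0.002,0]],
    [[-0.1172,-0.3709,0.003],[0.002,0.002,0]],
  ],
)

```text
t: 14.15
eef_pos: [0.5739, -0.0191, 0.0732]
orientation: [-0.002, 0.084, 0.996, -0.001]
wrist_force: [0.4, 0.3, -1.4]
gripper_width: 0.389
gripper_force: 60.3
```

```bash
python3 - <<'E'
from h import *
w=cam('wrist'); im=w['color']; o=manip.get_obs(); p=np.array(o['eef_pos']); print(p); cv2.imwrite('pics/w7.png',im)
hsv=cv2.cvtColor(im,cv2.COLOR_BGR2HSV); H,S,V=cv2.split(hsv)
m=((S>110)&(V>50)&(H>17)&(H<35)).astype(np.uint8)*255; m[:230]=0
cs,_=cv2.findContours(m,cv2.RETR_EXTERNAL,cv2.CHAIN_APPROX_NONE)
k=max(cs,key=cv2.contourArea); print(cv2.contourArea(k),cv2.boundingRect(k))
def bb(q,zs,R_):
    a=np.array([proj(w,[q[0]+R_*np.cos(t),q[1]+R_*np.sin(t),z]) for t in np.linspace(0,6.28,60) for z in zs]); return a.min(0),a.max(0)
print('pred',bb(p,(p[2]+.0318,p[2]+.0568),.018))
delta(.5755,-.0200,.038,80.35)
E
```

```text
[ 0.57411912 -0.01898211  0.07345103]
6570.0 (285, 272, 85, 97)
pred (array([280.51999098, 270.74570378]), array([370.72496527, 371.62274101]))
t 14.20 shift [-0.0016 -0.0007  0.0354] turn [-0.0016 -0.0033  0.0014]
```

Call:
servo_tool(
  commands=[
    [[0,0,0.012],[0,0,0]],
    [[0,0,0.022],[0,0,0]],
    [[0,0,0.028],[0,0,0]],
    [[0,0,0.033],[0,0,0]],
    [[0,0,0.038],[0,0,0]],
    [[0,0,0.043],[0,0,0]],
    [[0,0,0.048],[0,0,0]],
    [[0,0,0.048],[0,0,0]],
  ],
)

```text
t: 15.0
eef_pos: [0.5742, -0.0206, 0.0252]
orientation: [-0.002, 0.084, 0.996, -0.001]
wrist_force: [-0.1, 1.0, -1.6]
gripper_width: 0.394
gripper_force: 60.3
```

Call:
servo_tool(
  commands=[
    [[0,0,0.005],[0,0,0]],
    [[0,0,0.009],[0,0,0]],
    [[0,0,0.0125],[0,0,0]],
    [[0,0,0.0125],[0,0,0]],
    [[0,0,0.0125],[0,0,0]],
  ],
)

```text
t: 15.5
eef_pos: [0.5743, -0.0206, 0.0131]
orientation: [-0.001, 0.084, 0.996, -0.001]
wrist_force: [0.1, 2.2, -1.3]
gripper_width: 0.392
gripper_force: 60.2
```

Call:
servo_tool(
  commands=[
    [[0,0,0],[0,0,0]],
    [[0,0,0],[0,0,0]],
    [[0,0,0],[0,0,0]],
    [[0,0,0],[0,0,0]],
  ],
  hand=0.055,
)

```text
t: 15.9
eef_pos: [0.5748, -0.0209, 0.0137]
orientation: [-0.001, 0.084, 0.996, -0.001]
wrist_force: [0.9, 0.2, 0.2]
gripper_width: 0.642
gripper_force: 0.0
```

Call:
servo_tool(
  commands=[
    [[0,0,-0.03],[0,0,0]],
    [[0,0,-0.07],[0,0,0]],
    [[0,0,-0.09],[0,0,0]],
    [[0,0,-0.09],[0,0,0]],
    [[0,0,-0.09],[0,0,0]],
  ],
)

```text
t: 16.4
eef_pos: [0.5748, -0.0207, 0.1036]
orientation: [-0.001, 0.084, 0.996, -0.001]
wrist_force: [-0.4, -0.7, 0.2]
gripper_width: 0.644
gripper_force: 0.0
```

```bash
python3 - <<'E'
from h import *
w=cam('wrist'); im=w['color']; o=manip.get_obs(); p=np.array(o['eef_pos']); print(p); cv2.imwrite('pics/w8.png',im)
hsv=cv2.cvtColor(im,cv2.COLOR_BGR2HSV); H,S,V=cv2.split(hsv)
m=((S>110)&(V>50)&(H>17)&(H<35)).astype(np.uint8)*255; m[:150]=0
cs,_=cv2.findContours(m,cv2.RETR_EXTERNAL,cv2.CHAIN_APPROX_NONE)
k=max(cs,key=cv2.contourArea); print(cv2.contourArea(k),cv2.boundingRect(k))
def bb(q,zs,R_):
    a=np.array([proj(w,[q[0]+R_*np.cos(t),q[1]+R_*np.sin(t),z]) for t in np.linspace(0,6.28,60) for z in zs]); return a.min(0),a.max(0)
for dz in (0,.01): print('pred',dz,bb((.575,-.020),(.042+dz,.067+dz),.018))
# swing half geometry: hinge, swing heading
t=cam('top'); g=cv2.cvtColor(t['color'],cv2.COLOR_BGR2GRAY)
print(onz(t,331,193,.067))
E
```

```text
[ 0.57391762 -0.02056602  0.10262963]
2607.0 (300, 216, 55, 61)
pred 0 (array([298.46151037, 215.27703634]), array([355.67146189, 279.34259705]))
pred 0.01 (array([297.26022599, 219.24360684]), array([356.85809299, 286.09469266]))
[ 0.64235133 -0.0327748   0.067     ]
```

Brass matches the home prediction (rows 216–277). Next is the swing half, so I'll plan the approach and the arc.

```bash
cat > sw.py <<'E'
from h import *
M=np.array([.5745,-.0200]); PHI=-9.65
def rz(d): d=np.radians(d); return np.array([[np.cos(d),-np.sin(d)],[np.sin(d),np.cos(d)]])
HG=M+rz(PHI)@[.07,0]
def fpose(th,s,z,lx=-.147): # th deg open, s distance of finger centre from outer face
    psi=PHI+th; q=HG+rz(psi)@[lx,-.010-s]; return q[0],q[1],z,psi+90
def rows(poses):
    o=manip.get_obs(); Rc=quat(o['orientation']).as_matrix(); p=np.array(o['eef_pos']); out=[]
    for a in poses:
        P,Rt=tgt(*a); d=Rc.T@(P-p); r=R.from_matrix(Rc.T@Rt).as_rotvec()
        out.append([[round(float(x),4) for x in d],[0,0,round(float(r[2]),3)]])
    print(out)
E
python3 - <<'E'
from sw import *
print(manip.get_obs()['joint_positions'].round(2)); rows([fpose(71.8,.030,.06)])
E
```

```text
[-0.11  0.39  1.63 -0.    1.13 -1.51]
[[[-0.0632, -0.1514, 0.0421], [0, 0, -1.254]]]
```

Call:
servo_tool(
  commands=[
    [[-0.005,-0.012,0],[0,0,0.15]],
    [[-0.01,-0.024,0],[0,0,0.3]],
    [[-0.015,-0.036,0],[0,0,0.45]],
    [[-0.02,-0.048,0],[0,0,0.6]],
    [[-0.025,-0.06,0],[0,0,0.75]],
    [[-0.03,-0.072,0],[0,0,0.9]],
    [[-0.035,-0.085,0],[0,0,1.05]],
    [[-0.04,-0.098,0],[0,0,1.2]],
    [[-0.045,-0.11,0],[0,0,1.35]],
    [[-0.051,-0.124,0.01],[0,0,1.5]],
    [[-0.057,-0.138,0.02],[0,0,1.65]],
    [[-0.0632,-0.1514,0.03],[0,0,1.8]],
  ],
  hand=0.0,
)

```text
t: 17.7
eef_pos: [0.6104, -0.1807, 0.0712]
orientation: [-0.001, 0.835, 0.551, -0.002]
wrist_force: [0.4, -0.1, 0.4]
gripper_width: -0.003
gripper_force: 0.0
```

Call:
servo_tool(
  commands=[
    [[0,0,0],[0,0,0.085]],
    [[0,0,0],[0,0,0.085]],
    [[0,0,0],[0,0,0.085]],
  ],
)

```text
t: 18.0
eef_pos: [0.6107, -0.1801, 0.0722]
orientation: [-0.001, 0.855, 0.518, -0.002]
wrist_force: [-0.4, 0.0, 0.5]
gripper_width: -0.001
gripper_force: 0.0
```

```bash
sed -i 's/return q\[0\],q\[1\],z,psi+90/return q[0],q[1],z,psi-90/' sw.py; python3 - <<'E'
from sw import *
o=manip.get_obs(); print(o['eef_pos'],o['joint_positions'].round(2))
w=cam('wrist'); cv2.imwrite('pics/w9.png',w['color'])
t=cam('top'); cv2.imwrite('pics/t2.png',t['color'])
rows([fpose(71.8,.030,.0),fpose(71.8,.030,-.005)])
# flange top outer edge predicted pixels and swing lug hole
for P in [(-.147,-.010,.067),(-.147,0,.067),(-.18,0,.050),(-.168,-.010,.067),(-.128,-.010,.067)]:
    q=HG+rz(PHI+71.8)@P[:2]; print(P,proj(w,[*q,P[2]]).round(1))
E
```

```text
[ 0.61072088 -0.18012436  0.0721945 ] [-0.35  0.5   1.52 -0.    1.13  0.13]
[[[-0.0006, -0.0006, 0.0731], [0, 0, 0.005]], [[-0.0005, -0.0006, 0.0781], [0, 0, 0.005]]]
(-0.147, -0.01, 0.067) [273.  273.1]
(-0.147, 0, 0.067) [255.3 272.8]
(-0.18, 0, 0.05) [263.9 309.4]
(-0.168, -0.01, 0.067) [275.  306.3]
(-0.128, -0.01, 0.067) [271.4 240.6]
```

```bash
python3 - <<'E'
import cv2,numpy as np
im=cv2.imread('pics/w9.png'); hsv=cv2.cvtColor(im,cv2.COLOR_BGR2HSV)
for r in (235,250,265,280,295,310): print(r,''.join('#' if (s<60 and v>90) else ('o' if v<60 else '.') for s,v in zip(hsv[r,220:340,1],hsv[r,220:340,2])))
E
```

```text
235 .................................############################################...........................................
250 ...................................##############################.......................................................
265 ....................................##########################..........................................................
280 .............................#####################################......................................................
295 ..........................########################################..........................#######.##..........########
310 ...........................########################################.........oooooooooooooo#############oooooooo.########
```

```bash
python3 - <<'E'
from sw import *
im=cv2.imread('pics/w9.png'); hsv=cv2.cvtColor(im,cv2.COLOR_BGR2HSV)
f=lambda s,v:'#' if (s<60 and v>90) else ('o' if v<60 else '.')
for c in (250,253,278,283): print(c,''.join(f(*hsv[r,c,1:]) for r in range(220,330)))
w=cam('wrist')
for P in [(-.168,.012,.05),(-.192,.012,.05),(-.168,.012,.03),(-.128,-.010,.067),(-.168,-.012,.05),(-.168,-.012,.03)]:
    q=HG+rz(PHI+71.8)@P[:2]; print(P,proj(w,[*q,P[2]]).round(1))
E
```

```text
250 .........................................................#############################################........
253 ..#####################..................................#############################################........
278 #######################################################################################################.......
283 ################################..ooooooooooo...####......#############################################.......
(-0.168, 0.012, 0.05) [243.3 291.9]
(-0.192, 0.012, 0.05) [246.7 324.4]
(-0.168, 0.012, 0.03) [249.4 278.6]
(-0.128, -0.01, 0.067) [270.8 240.7]
(-0.168, -0.012, 0.05) [281.1 292.8]
(-0.168, -0.012, 0.03) [284.5 279.2]
```

Lug rows 277–322 and flange edge column 256 match the model, so hinge and angle are right. I'll descend.

Call:
servo_tool(
  commands=[
    [[0,0,0.03],[0,0,0]],
    [[0,0,0.055],[0,0,0]],
    [[0,0,0.07],[0,0,0]],
    [[0,0,0.0775],[0,0,0]],
    [[0,0,0.0775],[0,0,0]],
  ],
)

```text
t: 18.65
eef_pos: [0.6107, -0.1801, -0.0048]
orientation: [-0.001, 0.855, 0.518, -0.002]
wrist_force: [0.4, 0.1, -0.9]
gripper_width: 0.001
gripper_force: 0.0
```

```bash
python3 - <<'E'
from sw import *
rows([fpose(71.8,.022,-.005)]+[fpose(71.8-4.0*i,.0145,-.005) for i in range(0,11)])
E
```

```text
[[[-0.0004, -0.0083, 0.0002], [0, 0, 0.004]], [[-0.0004, -0.0158, 0.0003], [0, 0, 0.004]], [[-0.0017, -0.0261, 0.0003], [0, 0, 0.074]], [[-0.0023, -0.0365, 0.0003], [0, 0, 0.144]], [[-0.0022, -0.0469, 0.0004], [0, 0, 0.213]], [[-0.0013, -0.0573, 0.0004], [0, 0, 0.283]], [[0.0003, -0.0676, 0.0004], [0, 0, 0.353]], [[0.0026, -0.0777, 0.0005], [0, 0, 0.423]], [[0.0056, -0.0877, 0.0005], [0, 0, 0.493]], [[0.0093, -0.0974, 0.0005], [0, 0, 0.562]], [[0.0136, -0.1068, 0.0005], [0, 0, 0.632]], [[0.0186, -0.116, 0.0005], [0, 0, 0.702]]]
```

Call:
servo_tool(
  commands=[
    [[-0.0004,-0.0083,0],[0,0,0.004]],
    [[-0.0004,-0.0158,0],[0,0,0.004]],
    [[-0.0017,-0.0261,0],[0,0,0.074]],
    [[-0.0023,-0.0365,0],[0,0,0.144]],
    [[-0.0022,-0.0469,0],[0,0,0.213]],
    [[-0.0013,-0.0573,0],[0,0,0.283]],
    [[0.0003,-0.0676,0],[0,0,0.353]],
    [[0.0026,-0.0777,0],[0,0,0.423]],
    [[0.0056,-0.0877,0],[0,0,0.493]],
    [[0.0093,-0.0974,0],[0,0,0.562]],
    [[0.0136,-0.1068,0],[0,0,0.632]],
    [[0.0186,-0.116,0],[0,0,0.702]],
  ],
)

```text
t: 19.85
eef_pos: [0.5173, -0.1108, -0.0025]
orientation: [0.002, 0.982, 0.191, -0.0]
wrist_force: [0.0, -2.6, 0.8]
gripper_width: 0.004
gripper_force: 1.2
```

```bash
python3 - <<'E'
from sw import *
w=cam('wrist'); cv2.imwrite('pics/w10.png',w['color'])
rows([fpose(t,.0145,-.005) for t in (27.8,23.8,19.8,15.8,11.8,8.5,6,4,2.5,1.5,1.0,1.0)])
E
```

```text
[[[-0.0008, -0.0092, 0.0023], [0, 0, 0.064]], [[-0.0015, -0.0196, 0.0023], [0, 0, 0.134]], [[-0.0015, -0.03, 0.0023], [0, 0, 0.204]], [[-0.0007, -0.0404, 0.0022], [0, 0, 0.273]], [[0.0008, -0.0507, 0.0022], [0, 0, 0.343]], [[0.0025, -0.0591, 0.0022], [0, 0, 0.401]], [[0.0042, -0.0654, 0.0022], [0, 0, 0.444]], [[0.0057, -0.0703, 0.0022], [0, 0, 0.479]], [[0.007, -0.074, 0.0022], [0, 0, 0.506]], [[0.0079, -0.0765, 0.0022], [0, 0, 0.523]], [[0.0083, -0.0777, 0.0022], [0, 0, 0.532]], [[0.0083, -0.0777, 0.0022], [0, 0, 0.532]]]
```

Call:
servo_tool(
  commands=[
    [[-0.0008,-0.0092,0],[0,0,0.064]],
    [[-0.0015,-0.0196,0],[0,0,0.134]],
    [[-0.0015,-0.03,0],[0,0,0.204]],
    [[-0.0007,-0.0404,0],[0,0,0.273]],
    [[0.0008,-0.0507,0],[0,0,0.343]],
    [[0.0025,-0.0591,0],[0,0,0.401]],
    [[0.0042,-0.0654,0],[0,0,0.444]],
    [[0.0057,-0.0703,0],[0,0,0.479]],
    [[0.007,-0.074,0],[0,0,0.506]],
    [[0.0079,-0.0765,0],[0,0,0.523]],
    [[0.0083,-0.0777,0],[0,0,0.532]],
    [[0.0083,-0.0777,0],[0,0,0.532]],
  ],
)

```text
t: 21.1
eef_pos: [0.4959, -0.0351, -0.0035]
orientation: [0.001, 0.997, -0.073, -0.001]
wrist_force: [0.3, -0.3, 0.5]
gripper_width: -0.002
gripper_force: 0.3
```

```bash
python3 - <<'E'
from sw import *
w=cam('wrist'); cv2.imwrite('pics/w11.png',w['color'])
o=manip.get_obs(); print(o['eef_pos'],o['wrist_force'])
rows([fpose(t,s,-.005) for t,s in ((.5,.0145),(0,.0145),(0,.0135),(0,.0125))])
E
```

```text
[ 0.49604117 -0.03512493 -0.0036504 ] [-0.06575854 -0.32535906  0.17064172]
[[[-0.0019, -0.0023, 0.0013], [0, 0, 0.014]], [[-0.0021, -0.0036, 0.0013], [0, 0, 0.023]], [[-0.0021, -0.0046, 0.0013], [0, 0, 0.023]], [[-0.0021, -0.0056, 0.0013], [0, 0, 0.023]]]
```

Call:
servo_tool(
  commands=[
    [[-0.001,-0.0012,0],[0,0,0.01]],
    [[-0.001,-0.0024,0],[0,0,0.02]],
    [[-0.001,-0.0036,0],[0,0,0.02]],
    [[-0.001,-0.0045,0],[0,0,0.02]],
    [[-0.001,-0.0045,0],[0,0,0.02]],
    [[-0.001,-0.0045,0],[0,0,0.02]],
  ],
)

```text
t: 21.75
eef_pos: [0.4957, -0.0306, -0.0039]
orientation: [0.001, 0.997, -0.083, -0.001]
wrist_force: [0.7, -1.1, 0.5]
gripper_width: 0.002
gripper_force: 0.7
```

Call:
servo_tool(
  commands=[
    [[0,-0.001,0],[0,0,0]],
    [[0,-0.002,0],[0,0,0]],
    [[0,-0.003,0],[0,0,0]],
    [[0,-0.004,0],[0,0,0]],
    [[0,-0.004,0],[0,0,0]],
    [[0,-0.004,0],[0,0,0]],
  ],
)

```text
t: 22.35
eef_pos: [0.4957, -0.0306, -0.0038]
orientation: [0.004, 0.997, -0.082, -0.001]
wrist_force: [-1.3, -17.5, 1.0]
gripper_width: 0.002
gripper_force: 8.9
```

It's shut: the tool stopped with 17 N on the stop. I'll back off, lift, and go above the pin.

Call:
servo_tool(
  commands=[
    [[0,0.02,0],[0,0,0]],
    [[0,0.035,0],[0,0,0]],
    [[0,0.035,-0.04],[0,0,0]],
    [[0,0.035,-0.08],[0,0,0]],
    [[0,0.035,-0.1],[0,0,0]],
    [[0,0.035,-0.1],[0,0,0]],
  ],
  hand=0.045,
)

```text
t: 22.95
eef_pos: [0.4928, -0.061, 0.0991]
orientation: [0.001, 0.997, -0.083, 0.002]
wrist_force: [1.0, -1.0, -0.4]
gripper_width: 0.527
gripper_force: 0.0
```

```bash
python3 - <<'E'
from sw import *
rows([(.389,-.3105,.09,-99.65)])
t=cam('top'); cv2.imwrite('pics/t3.png',t['color'])
E
```

```text
[[[-0.0611, 0.2632, 0.0092], [0, 0, 0.002]]]
```

Call:
servo_tool(
  commands=[
    [[-0.008,0.04,0],[0,0,0]],
    [[-0.02,0.085,0],[0,0,0]],
    [[-0.031,0.133,0],[0,0,0]],
    [[-0.042,0.18,0],[0,0,0]],
    [[-0.052,0.225,0],[0,0,0]],
    [[-0.0611,0.2632,0.009],[0,0,0]],
    [[-0.0611,0.2632,0.009],[0,0,0]],
    [[-0.0611,0.2632,0.009],[0,0,0]],
    [[-0.0611,0.2632,0.009],[0,0,0]],
  ],
)

```text
t: 23.9
eef_pos: [0.3862, -0.3087, 0.0867]
orientation: [-0.0, 0.997, -0.083, -0.002]
wrist_force: [1.0, 0.1, -0.4]
gripper_width: 0.527
gripper_force: 0.0
```

```bash
python3 - <<'E'
from sw import *
w=cam('wrist'); im=w['color']; cv2.imwrite('pics/w12.png',im); o=manip.get_obs(); p=np.array(o['eef_pos']); print(p)
hsv=cv2.cvtColor(im,cv2.COLOR_BGR2HSV); H,S,V=cv2.split(hsv)
m=((S>170)&((H<5)|(H>174))&(V>60)).astype(np.uint8)*255
cs,_=cv2.findContours(m,cv2.RETR_EXTERNAL,cv2.CHAIN_APPROX_NONE)
for k in sorted(cs,key=cv2.contourArea)[-2:]: print(cv2.contourArea(k),cv2.boundingRect(k))
def bb(q,zr):
    a=np.array([proj(w,[q[0]+r*np.cos(t),q[1]+r*np.sin(t),z]) for t in np.linspace(0,6.28,60) for z,r in zr]); return a.min(0).round(1),a.max(0).round(1)
print('pred',bb((.389,-.3105),((.055,.011),(.058,.01),(.081,.01))))
rows([(.389,-.3105,.022,-99.65)])
t=cam('top'); 
M1=cv2.cvtColor(cv2.imread('pics/t3.png'),cv2.COLOR_BGR2HSV)
s=M1[200:285,295:345]
for r in range(240,284,3): print(r,''.join('#' if (a<50 and b>120) else ('o' if b<70 else '.') for a,b in M1[r,295:345,1:]))
E
```

```text
[ 0.38660751 -0.30866429  0.08711434]
1216.5 (314, 232, 35, 45)
pred (array([311.6, 232.1]), array([348.2, 282.4]))
[[[0.0029, 0.0014, 0.0651], [0, 0, 0.003]]]
240 oo......###########.oooo...ooo....oooooooooooooooo
243 ...........##########.o...oooo...ooooooooooooooooo
246 ..............#######o....ooo....ooooooooooooooooo
249 ..................###....ooo....oooooooooooooooooo
252 ....................o....ooo...oo.oooooooooooooooo
255 ...................oo...ooo....oo...oooooooooooooo
258 ...................o....ooo...oo....oooooooooooooo
261 ...................o...ooo....o....oooooooooo.oooo
264 .................oo....oo....oo....oooooooooo.....
267 .................o....ooo....o....ooooooooooo.....
270 .##.............o....ooo......o...ooooooooooo.....
273 ................o...oooo......o...oooooooooo......
276 .........o.....oo....oo....ooo...oooooooooooo.ooo.
279 ....................oo....oo..o.oooooooooooooooooo
282 ...................ooo.....................ooooooo
```

Call:
servo_tool(
  commands=[
    [[0.0035,0.002,0.02],[0,0,0]],
    [[0.0035,0.002,0.04],[0,0,0]],
    [[0.0035,0.002,0.055],[0,0,0]],
    [[0.0035,0.002,0.063],[0,0,0]],
    [[0.0035,0.002,0.065],[0,0,0]],
    [[0.0035,0.002,0.065],[0,0,0]],
    [[0.0035,0.002,0.065],[0,0,0]],
  ],
)

```text
t: 24.7
eef_pos: [0.3904, -0.3134, 0.0235]
orientation: [0.001, 0.997, -0.083, -0.001]
wrist_force: [0.0, -0.1, 0.4]
gripper_width: 0.529
gripper_force: 0.0
```

Call:
servo_tool(
  commands=[
    [[0,0,0],[0,0,0]],
    [[0,0,0],[0,0,0]],
    [[0,0,0],[0,0,0]],
    [[0,0,0],[0,0,0]],
    [[0,0,0],[0,0,0]],
    [[0,0,0],[0,0,0]],
  ],
  hand=0.005,
)

```text
t: 25.3
eef_pos: [0.3902, -0.3134, 0.0236]
orientation: [0.001, 0.997, -0.083, -0.0]
wrist_force: [-0.3, 1.0, 5.6]
gripper_width: 0.207
gripper_force: 58.4
```

Call:
servo_tool(
  commands=[
    [[0,0,-0.02],[0,0,0]],
    [[0,0,-0.05],[0,0,0]],
    [[0,0,-0.085],[0,0,0]],
    [[0,0,-0.1],[0,0,0]],
    [[0,0,-0.1],[0,0,0]],
  ],
)

```text
t: 25.8
eef_pos: [0.3915, -0.3146, 0.1253]
orientation: [0.003, 0.997, -0.083, 0.001]
wrist_force: [-0.5, 0.1, -1.5]
gripper_width: 0.208
gripper_force: 58.7
```

```bash
python3 - <<'E'
from sw import *
o=manip.get_obs(); print(o['eef_pos'],o['gripper_width']); rows([(.466,-.0005,.115,-99.65)])
E
```

```text
[ 0.39151297 -0.31459886  0.12534003] 0.20827885332893195
[[[0.0214, -0.3221, 0.0086], [0, 0, 0.002]]]
```

Call:
servo_tool(
  commands=[
    [[0.003,-0.045,0],[0,0,0]],
    [[0.006,-0.09,0],[0,0,0]],
    [[0.009,-0.135,0],[0,0,0]],
    [[0.012,-0.18,0],[0,0,0]],
    [[0.015,-0.225,0],[0,0,0]],
    [[0.018,-0.27,0],[0,0,0]],
    [[0.02,-0.305,0],[0,0,0]],
    [[0.0214,-0.3221,0.0086],[0,0,0]],
    [[0.0214,-0.3221,0.0086],[0,0,0]],
    [[0.0214,-0.3221,0.0086],[0,0,0]],
    [[0.0214,-0.3221,0.0086],[0,0,0]],
  ],
)

```text
t: 26.9
eef_pos: [0.4637, 0.0003, 0.113]
orientation: [0.001, 0.997, -0.083, -0.002]
wrist_force: [0.1, -0.3, 0.1]
gripper_width: 0.203
gripper_force: 58.9
```

```bash
python3 - <<'E'
from sw import *
w=cam('wrist'); im=w['color']; cv2.imwrite('pics/w13.png',im); o=manip.get_obs(); p=np.array(o['eef_pos']); print(p)
print('hole',proj(w,[.466,-.0003,.067]),'tip',proj(w,p+[0,0,.0314-.052]),'shoulder',proj(w,p+[0,0,.0314]))
cv2.imwrite('pics/w13c.png',cv2.resize(im[130:330,220:430],(798,600*798//798),interpolation=cv2.INTER_CUBIC))
E
```

```text
[4.63929209e-01 1.47220791e-04 1.13270394e-01]
hole [327.50537164 242.60683895] tip [327.51514064 260.6294356 ] shoulder [327.97830954 303.59669538]
```

View pics/w13c.png

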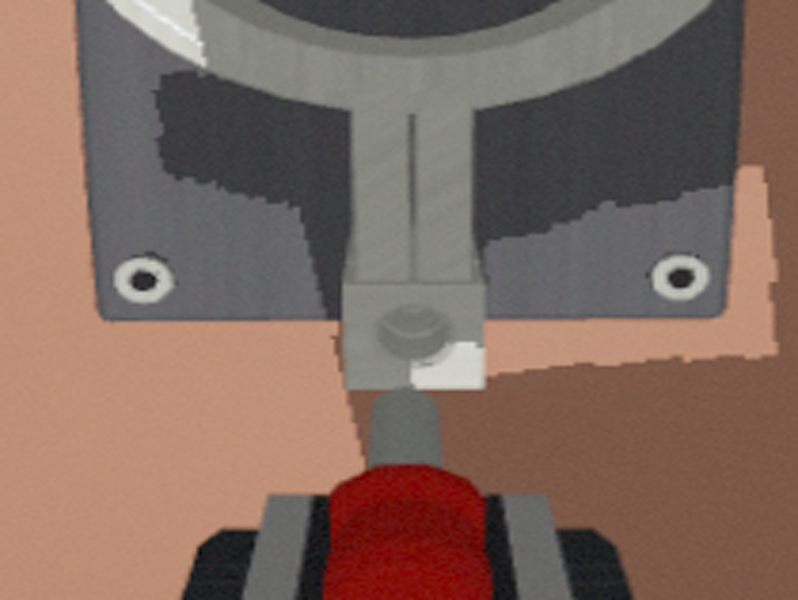

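The mould is shut. The hole centre is at crop (413,333), full (328.7,241.0). The pin tip is at (405,392), about column 326.6, and the knob foot's edge is at row 465 (full 285). Next I'll work out the pin offset in the hand.

```bash
python3 - <<'E'
from sw import *
w=cam('wrist'); o=manip.get_obs(); p=np.array(o['eef_pos']); Rc=quat(o['orientation']).as_matrix(); print(p,o['joint_positions'].round(3))
f=lambda x,y,z: proj(w,p+Rc@[x,y,0]+[0,0,z]).round(1)
for dx in (-.003,0,.003): print(dx,'foot edge',f(dx+.011,0,.0314),'foot cols',f(dx,-.011,.0314)[0],f(dx,.011,.0314)[0],'tip edge r2,r3,r4',[f(dx+r,0,-.0206)[1] for r in (.002,.003,.004)],'shank',f(dx+.005,0,-.0126))
h=onz(w,328.7,241,.067); print('hole tool',(Rc.T@(h-p)).round(4),h)
im=w['color']
g=cv2.cvtColor(im,cv2.COLOR_BGR2HSV)
for r in range(254,292,3): print(r,''.join('r' if (b>150 and (a<6 or a>172)) else ('#' if b<60 else '.') for a,b,c in g[r,300:356]), g[r,327])
E
```

```text
[4.64096803e-01 1.04426790e-04 1.13455877e-01] [-0.089  0.237  1.839 -0.002  1.068  1.651]
-0.003 foot edge [327.8 288.1] foot cols 303.9 351.6 tip edge r2,r3,r4 [np.float64(262.3), np.float64(260.8), np.float64(259.2)] shank [327.4 262.8]
0 foot edge [327.8 282. ] foot cols 303.7 351.8 tip edge r2,r3,r4 [np.float64(257.6), np.float64(256.0), np.float64(254.4)] shank [327.4 257.9]
0.003 foot edge [327.8 275.9] foot cols 303.5 351.9 tip edge r2,r3,r4 [np.float64(252.8), np.float64(251.2), np.float64(249.5)] shank [327.4 252.9]
hole tool [0.0034 0.0009 0.0465] [ 0.46713847 -0.00139725  0.067     ]
254 ..........######################################........ [ 30  15 137]
257 ...........#####################################........ [ 38  15 140]
260 .....................##########......................... [ 39  18 102]
263 ...................###############...................... [ 45  19 108]
266 ..................#################..................... [ 53  10 102]
269 ..................##################.................... [ 43  17 107]
272 ..................#################..................... [ 45  10 105]
275 .................###################.................... [ 54  12 105]
278 .................###################.................... [ 38  10 104]
281 .................###################.................... [ 43  17 103]
284 .................###...#.........###.................... [  2  72 110]
287 ................rrrrrrrrrrrrrrrrrrrrrrr................. [  1 244 119]
290 ...........rrrrrrrrrrrrrrrrrrrrrrrrrrrrrrrrr............ [  2 249 130]
```

Call:
servo_tool(
  commands=[
    [[0.0055,0.0018,0],[0,0,0]],
    [[0.0055,0.0018,0.01],[0,0,0]],
    [[0.0055,0.0018,0.018],[0,0,0]],
    [[0.0055,0.0018,0.018],[0,0,0]],
    [[0.0055,0.0018,0.018],[0,0,0]],
    [[0.0055,0.0018,0.018],[0,0,0]],
  ],
)

```text
t: 27.6
eef_pos: [0.4695, -0.0015, 0.0955]
orientation: [0.001, 0.997, -0.083, -0.001]
wrist_force: [0.5, -0.1, -1.2]
gripper_width: 0.205
gripper_force: 58.9
```

```bash
python3 - <<'E'
from sw import *
w=cam('wrist'); im=w['color']; cv2.imwrite('pics/w14.png',im); o=manip.get_obs(); p=np.array(o['eef_pos']); Rc=quat(o['orientation']).as_matrix(); print(p)
print('hole pred',proj(w,[.46714,-.0014,.067]))
print('hole rim box',[proj(w,np.array([.46714,-.0014,.067])+Rc@[a,b,0]).round(1).tolist() for a,b in ((.006,0),(-.006,0),(0,-.006),(0,.006))])
g=cv2.cvtColor(im,cv2.COLOR_BGR2GRAY)
for r in range(228,285,3): print(r,' '.join('%3d'%v for v in g[r,304:352:2]))
E
```

```text
[ 0.46953838 -0.00150341  0.09561807]
hole pred [327.66616192 259.42893331]
hole rim box [[327.7, 250.2], [327.7, 268.5], [317.8, 259.4], [337.5, 259.4]]
228  61  65  65 108 133 136 133 138 136 135 137 122 123 133 134 136 136 134 137 138 115  70 105 105
231  60  61  64 109 131 137 141 137 136 136 135 124 124 137 137 136 135 137 136 134 115  78 101 104
234  66  63  77 117 135 137 137 135 137 139 137 121 125 135 137 136 136 134 132 135 117  89 103 107
237  64  65 104 115 133 136 138 138 137 135 136 124 126 136 134 134 135 136 137 135 121 101  82 106
240  59  67 119 113 135 137 134 132 133 136 135 121 122 134 134 135 134 134 133 134 118 118 103 105
243  61  65 134 138 139 135 137 137 135 135 138 138 138 136 137 139 135 136 138 136 138 135 105 106
246  64  68 136 136 137 136 139 135 134 137 135 137 136 135 136 136 135 134 136 135 136 137 103 105
249  62  68 135 135 137 136 137 135 135 135 134 130 130 132 135 139 135 137 135 134 136 137 100  99
252 158 148 138 137 140 138 140 138 128 118 114 118 116 115 121 123 136 137 139 135 137 139 160 160
255 158 156 138 136 134 135 134 123 124 117 11
[... 253 characters left out ...]

264 157 159 143 140 141 140 136 108 101 104 108 101 104 103 103 101 169 186 212 211 212 198  99 100
267 158 158 138 138 136 137 137 102 103 105 108 106 103 101 101  98 178 204 209 208 208 195  99  97
270 157 158 132 141 138 141 137 103 100 104 106 108 103 102 104 101 202 210 210 210 209 196 100  98
273 154 157 143 137 136 138 136 104 100 102 103 106 102 103 103 102 200 208 208 209 209 195  98  99
276 156 157 151 143 139 141 139  99 105 102 102 107 102 105 103  99 202 212 212 212 210 197  99  99
279 158 157 154 126 109 110 107 100 101 104 104 105 103 101 100 103 100 100 100  96  95  99  99  99
282 157 158 156 119 101  96  99 101  99 102 105 104 101 102 101 102  99  97  98  96  98  97  99  97
```

Call:
servo_tool(
  commands=[
    [[0,0.0006,0.004],[0,0,0]],
    [[0,0.0006,0.008],[0,0,0]],
    [[0,0.0006,0.011],[0,0,0]],
    [[0,0.0006,0.014],[0,0,0]],
    [[0,0.0006,0.017],[0,0,0]],
    [[0,0.0006,0.02],[0,0,0]],
    [[0,0.0006,0.02],[0,0,0]],
  ],
)

```text
t: 28.35
eef_pos: [0.4683, -0.0021, 0.0748]
orientation: [0.001, 0.997, -0.083, -0.002]
wrist_force: [-1.5, 0.2, -1.1]
gripper_width: 0.204
gripper_force: 58.8
```

Call:
servo_tool(
  commands=[
    [[-0.001,0,0.004],[0,0,0]],
    [[-0.001,0,0.008],[0,0,0]],
    [[-0.001,0,0.012],[0,0,0]],
    [[-0.001,0,0.016],[0,0,0]],
    [[-0.001,0,0.02],[0,0,0]],
    [[-0.001,0,0.024],[0,0,0]],
    [[-0.001,0,0.028],[0,0,0]],
    [[-0.001,0,0.028],[0,0,0]],
  ],
)

```text
t: 29.15
eef_pos: [0.4678, -0.0021, 0.0469]
orientation: [0.001, 0.997, -0.083, -0.002]
wrist_force: [-0.9, -0.2, -2.4]
gripper_width: 0.208
gripper_force: 58.8
```

Call:
servo_tool(
  commands=[
    [[0,0,0.003],[0,0,0]],
    [[0,0,0.006],[0,0,0]],
    [[0,0,0.009],[0,0,0]],
    [[0,0,0.0115],[0,0,0]],
    [[0,0,0.013],[0,0,0]],
    [[0,0,0.014],[0,0,0]],
    [[0,0,0.014],[0,0,0]],
  ],
)

```text
t: 29.85
eef_pos: [0.468, -0.002, 0.0355]
orientation: [0.001, 0.997, -0.083, -0.001]
wrist_force: [-7.8, 1.0, 22.0]
gripper_width: 0.207
gripper_force: 61.4
```

The shoulder is seated: the tool stopped at z 0.0355, where it should be, with 22 N. I'll release, lift, and shift over the flanges.

Call:
servo_tool(
  commands=[
    [[0,0,0],[0,0,0]],
    [[0,0,0],[0,0,0]],
    [[0,0,0],[0,0,0]],
    [[0,0,0],[0,0,0]],
    [[0,0,-0.02],[0,0,0]],
    [[0,0,-0.045],[0,0,0]],
    [[0,0,-0.06],[0,0,0]],
    [[0,0,-0.06],[0,0,0]],
    [[0,0,-0.06],[0,0,0]],
  ],
  hand=0.045,
)

```text
t: 30.75
eef_pos: [0.4684, -0.002, 0.0932]
orientation: [0.001, 0.997, -0.083, -0.001]
wrist_force: [-0.8, -0.0, 0.5]
gripper_width: 0.527
gripper_force: 0.0
```

```bash
python3 - <<'E'
from sw import *
w=cam('wrist'); im=w['color']; cv2.imwrite('pics/w15.png',im); o=manip.get_obs(); p=np.array(o['eef_pos']); print(p)
hsv=cv2.cvtColor(im,cv2.COLOR_BGR2HSV); H,S,V=cv2.split(hsv)
m=((S>170)&((H<5)|(H>174))&(V>60)).astype(np.uint8)*255
cs,_=cv2.findContours(m,cv2.RETR_EXTERNAL,cv2.CHAIN_APPROX_NONE)
print(cv2.boundingRect(max(cs,key=cv2.contourArea)))
def bb(q,zr):
    a=np.array([proj(w,[q[0]+r*np.cos(t),q[1]+r*np.sin(t),z]) for t in np.linspace(0,6.28,60) for z,r in zr]); return a.min(0).round(1),a.max(0).round(1)
for d in (0,.005): print('pred',bb((.4665,-.0010),((.067+d,.011),(.07+d,.01),(.093+d,.01))))
# flange joint line: centre between flange edges
g=cv2.cvtColor(im,cv2.COLOR_BGR2GRAY)
for x in (-.09,-.08,-.07,-.065):
    q=np.array([.46714,-.0014])+rz(PHI)@[x+.11,0]; a=proj(w,[*q,.067]); r=int(round(a[1])); print(x,a.round(1),' '.join('%d'%v for v in g[r,300:356:2]))
E
```

```text
[ 0.46775136 -0.00198142  0.09273937]
(309, 244, 35, 47)
pred (array([307.5, 243.3]), array([344.7, 295.2]))
pred (array([307.1, 246.2]), array([345.1, 299.5]))
-0.09 [326.7 227.7] 60 66 64 63 90 131 135 135 138 138 137 141 134 120 134 136 137 137 135 136 138 131 90 92 105 103 106 105
-0.08 [326.7 211.1] 58 64 60 60 64 128 137 136 137 138 138 137 129 75 132 134 135 136 138 140 137 126 61 62 65 65 63 62
-0.07 [326.8 194.1] 64 63 64 62 70 139 138 136 136 135 134 135 129 74 137 139 140 140 137 138 138 129 67 60 65 66 63 65
-0.065 [326.8 185.5] 65 60 64 61 83 137 141 138 138 138 139 141 127 69 139 141 141 140 139 137 137 133 68 62 66 64 63 61
```

The pin stays seated. Now I'll straddle the flanges and squeeze.

Call:
servo_tool(
  commands=[
    [[0.015,-0.0004,0],[0,0,0]],
    [[0.0305,-0.0004,0],[0,0,0]],
    [[0.0305,-0.0004,0.02],[0,0,0]],
    [[0.0305,-0.0004,0.045],[0,0,0]],
    [[0.0305,-0.0004,0.065],[0,0,0]],
    [[0.0305,-0.0004,0.08],[0,0,0]],
    [[0.0305,-0.0004,0.088],[0,0,0]],
    [[0.0305,-0.0004,0.092],[0,0,0]],
    [[0.0305,-0.0004,0.092],[0,0,0]],
  ],
)

```text
t: 31.7
eef_pos: [0.4984, -0.0069, 0.0008]
orientation: [0.001, 0.997, -0.083, -0.002]
wrist_force: [-0.0, -1.1, 0.0]
gripper_width: 0.529
gripper_force: 0.0
```

Call:
servo_tool(
  commands=[
    [[0,0,0],[0,0,0]],
    [[0,0,0],[0,0,0]],
    [[0,0,0],[0,0,0]],
    [[0,0,0],[0,0,0]],
    [[0,0,0],[0,0,0]],
    [[0,0,0],[0,0,0]],
    [[0,0,0],[0,0,0]],
  ],
  hand=0.0,
)

```text
t: 32.4
eef_pos: [0.4991, -0.0067, 0.0023]
orientation: [0.001, 0.997, -0.083, -0.0]
wrist_force: [-0.6, 1.6, 6.7]
gripper_width: 0.219
gripper_force: 60.7
```

```bash
python3 - <<'E'
from sw import *
o=manip.get_obs(); p=np.array(o['eef_pos']); print(o['t'],p,o['wrist_force'],o['torque'],o['gripper_width'],o['gripper_force'])
print('mould xy of TCP',rz(-PHI)@(p[:2]-M))
s=cam('side'); cv2.imwrite('pics/s2.png',cv2.resize(s['color'][190:310,240:420],(720,480),interpolation=cv2.INTER_CUBIC))
hsv=cv2.cvtColor(s['color'],cv2.COLOR_BGR2HSV); H,S,V=cv2.split(hsv); m=((S>170)&((H<5)|(H>174))&(V>60)).astype(np.uint8)*255
cs,_=cv2.findContours(m,cv2.RETR_EXTERNAL,cv2.CHAIN_APPROX_NONE)
print([(cv2.boundingRect(k),cv2.contourArea(k)) for k in cs if cv2.contourArea(k)>5],'knob pred',proj(s,[.4668,-.0012,.080]),proj(s,[.4668,-.0012,.067]))
E
```

```text
32.4 [ 0.49908304 -0.00672542  0.0022982 ] [-0.58527809  1.57823829  6.72617092] [0.29530174 0.0349195  0.18037279] 0.2185185157235339 60.697399377822876
mould xy of TCP [-0.07657503  0.00044467]
[((294, 243, 7, 12), 50.0), ((322, 168, 4, 6), 10.5)] knob pred [296.28320241 248.56906124] [296.53685211 252.71941608]
```

```bash
python3 -c "
from bench import manip
print(manip.job_done())"
```

```text
the job is handed in; nothing more can be done
None
```

I handed the job in at about 32 s: both collars are home on the post, the half is swung shut, the pin's shoulder is down on the top lug, and the gripper is holding the flanges pressed together at about 60 N; seating was confirmed from camera measurements and contact forces, and the verdict wasn't shown.

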